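# Pack the pinions and close the crate

## Task

Take the three steel pinions that lean in the runway and stand them upright in the empty cells of the divided crate, one per cell, so that all six cells are filled. Then lift the loose cover onto the crate so that it sits level and fully seated on the rim. Set everything down gently rather than letting it fall, and leave the fusee, the click spring, the dish and the tool handle where they lie.

Things in the scene. Friction and masses are not known exactly. Their poses are not given: they have to be found in the camera images.
- pinion1: steel pinion in one piece with its arbor, round, 0.27 kg: toothed head 36 mm across, 28 tall at the foot; collar 22 across up to 34; smooth arbor 14 across up to 89; pivot 9 across up to 95. Origin: centre of the flat underside, z along the arbor to the pivot. Starts leaning in the runway, z 30 degrees from vertical, neighbours' axes 42 to 70 mm away
- pinion2: steel pinion in one piece with its arbor, round, 0.27 kg: toothed head 36 mm across, 28 tall at the foot; collar 22 across up to 34; smooth arbor 14 across up to 89; pivot 9 across up to 95. Origin: centre of the flat underside, z along the arbor to the pivot. Starts leaning in the runway, z 30 degrees from vertical, neighbours' axes 42 to 70 mm away
- pinion3: steel pinion in one piece with its arbor, round, 0.27 kg: toothed head 36 mm across, 28 tall at the foot; collar 22 across up to 34; smooth arbor 14 across up to 89; pivot 9 across up to 95. Origin: centre of the flat underside, z along the arbor to the pivot. Starts leaning in the runway, z 30 degrees from vertical, neighbours' axes 42 to 70 mm away
- pinion4: steel pinion in one piece with its arbor, round, 0.27 kg: toothed head 36 mm across, 28 tall at the foot; collar 22 across up to 34; smooth arbor 14 across up to 89; pivot 9 across up to 95. Origin: centre of the flat underside, z along the arbor to the pivot. Starts upright in a cell of the crate (which one varies)
- pinion5: steel pinion in one piece with its arbor, round, 0.27 kg: toothed head 36 mm across, 28 tall at the foot; collar 22 across up to 34; smooth arbor 14 across up to 89; pivot 9 across up to 95. Origin: centre of the flat underside, z along the arbor to the pivot. Starts upright in a cell of the crate (which one varies)
- pinion6: steel pinion in one piece with its arbor, round, 0.27 kg: toothed head 36 mm across, 28 tall at the foot; collar 22 across up to 34; smooth arbor 14 across up to 89; pivot 9 across up to 95. Origin: centre of the flat underside, z along the arbor to the pivot. Starts upright in a cell of the crate (which one varies)
- runway: wooden channel 200 mm long (y) on a foot 90 x 200 mm, screwed down; origin under the foot's centre, z up. The channel is tipped 30 degrees about y, so the pinions in it lean with their tops towards its +x. Along the lean above its ledge: back board on the +x side 40 mm tall, front lip 8, wooden end stop (-y) 30
- ledge (a point): middle of the runway's tipped ledge, 32 mm above the bench: the pinions' undersides rest on the line through it along the runway's y. The back board's face is 18.8 mm from the pinions' axes
- gate (a point): small brass gate, shut across the +y end of the runway's channel, 33 mm tall along the lean; this point is at its middle. It stays shut
- crate: open wooden crate, fast on the bench, 124 (x) x 176 (y) mm outside; origin under its centre, z up. Floor 6 mm thick; six cells with cork discs, 2 across x and 3 across y, each 48 x 48 mm inside at 52 mm pitch; partitions 4 mm thick, their tops 36 mm above the bench. Walls 12 mm thick with a stepped rim
- rim (a point): centre of the crate's mouth, level with the rim's flat outer shoulder, 45 mm above the bench and 8 mm wide, on which the cover's lower edge sits. Inside the shoulder a lip 4 mm thick with a rounded top rises to 52 mm; its outer faces measure 108 (x) x 160 (y) mm
- cell1 (a point): centre of the floor of one cell of the crate (6 mm above the bench); three cells are empty at the start, which three varies
- cell2 (a point): centre of the floor of one cell of the crate (6 mm above the bench); three cells are empty at the start, which three varies
- cell3 (a point): centre of the floor of one cell of the crate (6 mm above the bench); three cells are empty at the start, which three varies
- cell4 (a point): centre of the floor of one cell of the crate (6 mm above the bench); three cells are empty at the start, which three varies
- cell5 (a point): centre of the floor of one cell of the crate (6 mm above the bench); three cells are empty at the start, which three varies
- cell6 (a point): centre of the floor of one cell of the crate (6 mm above the bench); three cells are empty at the start, which three varies
- cover: deep loose plywood cover for the crate, a box open below, 0.26 kg, 123 (x) x 175 (y) mm outside, 71 tall, walls and top 5; inside 113 x 165, 66 deep (2.5 mm play all round the crate's lip, 10 mm over the pivots). Origin: centre of its lower edge plane, z up. Fits either way round, sides parallel to the crate's. Starts standing on the bench
- cover_grip (a point): middle of the wooden grip bar on top of the cover, 86.5 mm above the cover's lower edge, over its centre; the bar is 16 mm wide (cover's x), 80 long (y) and 31 tall (from 71 to 102 mm above the lower edge)
- fusee: bystander: brass fusee cone standing upright, foot 50 mm across, 60 mm tall; origin at the centre of its underside
- click_spring: bystander: blued steel click spring, a flat hook about 60 mm across and 6 mm high lying on the bench; origin near its middle, on the bench
- dish: bystander: shallow white enamelled iron dish of brass bushings, 100 mm across, 26 mm tall; origin at the centre of its underside
- tool_handle: bystander: turned walnut tool handle with a brass ferrule lying on the bench, 108 mm long, 29 mm thick; origin under its middle
Mind the look-alikes: they are no part of the job. Several things look just like the cover: the one meant starts farthest to the robot's right.

How it is judged:
By the outcome, as a careful person would: the job done as asked, in the order asked, and still so for the second after the job is handed in, with the robot touching nothing.
It also fails if it takes over 72 s, if anything falls off the work surface, if the arm or the gripper's body presses on something with over 40 N, if the wrist force passes 120 N, or if a joint passes its speed limit or range.

## Robot

A 6-joint arm with a two-finger parallel gripper is mounted at the origin on the work surface. World frame = base frame: x ahead of the robot, y to its left, z up, the work surface at z = 0. Lengths are in mm, angles in rad, forces in N, time in s.
With the tool pointing down it reaches from about 300 to 875 mm from the base axis. Payload 4.2 kg.
Tool frame: the origin (TCP) lies at the very end of the fingers, on their centre line; the grasp point (between the pads) lies 19 mm behind it; z points along the fingers, y is the direction in which the jaws open and shut (so a half turn about z gives the same grasp; the last joint's range is limited). The gripper opens to 85 mm and grips with 20 to 120 N. Pads are 22 mm wide; open, the fingers measure 114 mm over their backs; the gripper's body (76 mm by 85 mm) begins 54 mm behind the grasp point. The pads swing forward as they close: fully open they stand 13 mm farther back than shut.
Start: joints at [1.165, 0.32, 1.565, -0, 1.257, -0.02], TCP at [216.376, 532.75, 231.338] pointing down, gripper open.
Joint ranges: [-3.11, 3.11], [-0.84, 2.01], [0.21, 2.61], [-1.34, 4.49], [0.05, 2.63], [-2.56, 2.56]. Speed limits (rad/s): [2.57, 2.57, 3.14, 3.14, 3.14, 3.14].

## Interface

Orientations are given as a unit quaternion [x, y, z, w].
In Python, from rig import env gives the robot as it stands.
- The arm moves only by the shell command python3 -m handwheel 'ROWS'. ROWS is text: rows parted by semicolons, each of 7 numbers parted by spaces: the closure, from 0 (fully open) to 1 (shut), then the shift along the tool's x, y, z in cm, then the turn, a rotation vector about the tool's x, y, z in degrees. A call has 1 to 5 rows; each row is the pose to reach, as a shift and turn from the pose commanded when the call began, along the tool's axes at that moment; what a row does not reach only later rows make up. A row lasts 1/12 s, in which the tool goes at most 41.7 mm and 7.16 degrees, less where a joint would pass 70% of its speed; a pose out of reach is approached as far as the arm can. A call with a gripper value outside its range is refused whole. The fingers move at their own pace and stop on an object; the grip force is fixed at half the most. Time passes only in rows, so rows that repeat a pose let the fingers close. It gives the time, the measured TCP pose, the force and the opening at its end, in the units of the state.
- env.observe(): the state, without advancing time (a new reading comes with each control period).
- env.grab_frame(name): name is "scene" or "top" or "wrist"; returns (picture, depth): 420x560x3 uint8, blue, green, red; 420x560 float32, mm along the optical axis (not along the pixel's ray), 0 where there is no reading.
- env.camera_info(name): a dict with "mtx" (3x3 intrinsics, pixels), "rvec" (rotation vector, rad) and "tvec" (3), from world to camera coordinates, as OpenCV has them; the wrist camera has in their place "hand_eye" (4x4, takes a point from camera to tool coordinates, whose origin is the TCP and whose axes are the flange's). Camera axes: x right, y down, z forward; pixel columns grow to the right and rows downward; lengths in mm; the calibration is good to about 2 mm. A picture is of the moment at which its call begins: read the wrist's pose just before it. camera_info takes no time and is no camera call.
- env.sign_off(): hands the job in, once; it reports no verdict.
Trained networks look in the newest picture that a camera, given by its name, has taken for a name from the list of things; names that differ only in an ending like _2 or _b are one class to them, and where a whole thing is asked for, a point or a joint stands for the part that bears it (a point fixed in the world has none). Each returns a list of dicts, best first, with "conf" (0 to 1); they miss things now and then, are a little off and sometimes report something else, mostly with a low value. They report only what shows in the picture. A call takes as long as a camera call. They do not tell look-alikes from the thing itself.
- env.cut_out(camera, target): "mask" (420x560 bool, what is visible of it) and "centre" ([column, row] in pixels, amid what is visible of it).
The state is a dict: "time_s": time; "qpos": joint angles; "dq": joint speeds; "tau": joint torques, N m; "ee_pos": TCP position; "orientation": TCP orientation; "contact_force": force on the tool from outside, world axes, zero at the start; "torque": the same for the moment, N m; "width": finger opening in mm.
Only numpy, scipy, OpenCV 4.12 (cv2) and the standard library are available. Lean on these libraries where they do the work, as an engineer would, in place of code of your own. Each camera call takes 0.05 s, during which the arm holds its last target. There are 200 camera calls.

## Working session

There is one attempt and no reset: what is moved stays moved. The work goes in short steps, Python scripts to look and compute and a shell command to move; the robot and the scene stay as the last step left them, time stands still between calls to the robot, and variables do not carry over. Pictures are saved under pics/ and viewed, about 8 in all and at most 12, crops included, and the job is handed in when it is done.

```bash
ls; mkdir -p pics; cat > h.py <<'E'
import numpy as np,cv2
from rig import env
from scipy.spatial.transform import Rotation as R
def pose():
    s=env.observe(); T=np.eye(4); T[:3,:3]=R.from_quat(s['orientation']).as_matrix(); T[:3,3]=s['ee_pos']; return T
def cloud(name):
    T=pose(); im,d=env.grab_frame(name); c=env.camera_info(name); K=np.array(c['mtx'],float)
    v,u=np.mgrid[:420,:560]; P=np.stack([(u-K[0,2])/K[0,0]*d,(v-K[1,2])/K[1,1]*d,d],-1)
    if name=='wrist':
        M=T@np.array(c['hand_eye']); W=P@M[:3,:3].T+M[:3,3]
    else:
        Rm=cv2.Rodrigues(np.array(c['rvec'],float))[0]; W=(P-np.array(c['tvec'],float).ravel())@Rm
    W[d==0]=np.nan
    return im,d,W
E
python3 - <<'E'
from h import *
for n in ('scene','top'):
    im,d,W=cloud(n); cv2.imwrite(f'pics/{n}0.png',im); np.save(f'{n}0.npy',W)
    c=env.camera_info(n);Rm=cv2.Rodrigues(np.array(c['rvec'],float))[0];print(n,-Rm.T@np.array(c['tvec'],float).ravel(),np.array(c['mtx']).round(1).tolist())
print(env.observe()); print(np.array(env.camera_info('wrist')['hand_eye']).round(3).tolist())
for t in ('cover','pinion1','runway','crate','gate'):
    for o in env.cut_out('top',t)[:8]: 
        m=o['mask'];print(t,round(o['conf'],2),np.round(o['centre']),np.nanmedian(W[m],0).round(),np.nanmax(W[m][:,2]).round())
E
```

```text
pics
scene [1144.80119115 -113.20881319 1199.64682463] [[527.6, 0.0, 277.4], [0.0, 527.6, 198.9], [0.0, 0.0, 1.0]]
top [358.64008594  25.65896243 842.70110703] [[380.0, 0.0, 279.0], [0.0, 380.0, 208.2], [0.0, 0.0, 1.0]]
{'time_s': 0.1, 'qpos': array([ 1.16499890e+00,  3.20227266e-01,  1.56557096e+00,  1.50499814e-05,
        1.25744184e+00, -2.00001571e-02]), 'dq': array([-0.00121971, -0.00045745, -0.00346016, -0.00220386,  0.00104281,
        0.00106193]), 'tau': array([-3.44367654e-04, -4.16404116e+01, -2.34704679e+01, -5.15029376e-05,
        4.72032028e-03,  2.84356815e-06]), 'ee_pos': array([216.19012338, 532.32831946, 230.56135377]), 'orientation': array([ 1.91706784e-01,  9.81451899e-01, -8.03595828e-04, -1.81039132e-04]), 'contact_force': array([ 0.35723477, -0.71905156,  0.6861196 ]), 'torque': array([-0.0051251 ,  0.04964245, -0.00522346]), 'width': 85.45383220391605}
[[0.0, -0.962, -0.275, 70.478], [1.0, 0.0, -0.0, -1.667], [0.0, -0.275, 0.962, -142.878], [0.0, 0.0, 0.0, 1.0]]
cover 0.66 [192. 306.] [290. 210.  72.] 106.0
cover 0.64 [402. 323.] [ 262. -213.   72.] 106.0
cover 0.62 [432. 207.] [ 485. -285.   72.] 106.0
pinion1 0.78 [308. 199.] [512. -30.  36.] 105.0
pinion1 0.74 [174. 165.] [580. 250.  63.] 117.0
pinion1 0.74 [326. 225.] [455. -74.  36.] 104.0
pinion1 0.65 [117. 175.] [557. 367.  63.] 116.0
pinion1 0.57 [144. 171.] [567. 314.  63.] 117.0
pinion1 0.52 [281. 221.] [467.  26.  37.] 105.0
pinion1 0.16 [306. 208.] [491. -28.  36.] 97.0
runway 0.7 [432. 208.] [ 486. -286.   72.] 106.0
runway 0.67 [155. 182.] [543. 300.  38.] 74.0
runway 0.4 [144. 169.] [570. 315.  62.] 117.0
crate 0.87 [307. 212.] [492. -28.  35.] 105.0
gate 0.64 [155. 183.] [543. 300.  39.] 74.0
gate 0.25 [306. 205.] [491. -29.  36.] 105.0
```

View pics/top0.png

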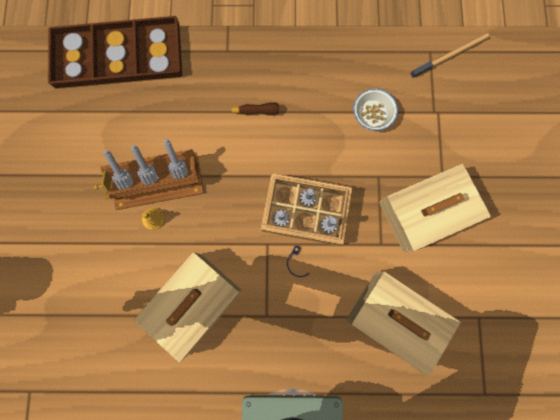

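View pics/scene0.png

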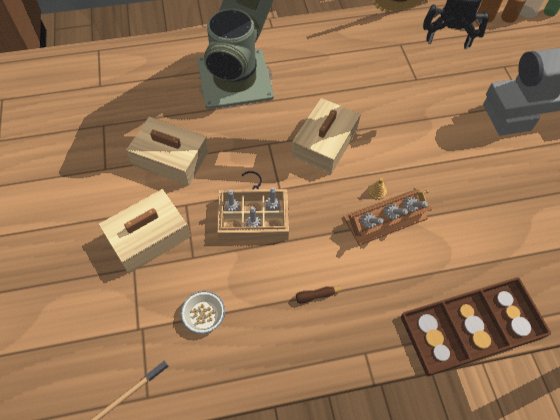

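The top view shows three covers at pixels (192,306), (402,323) and (432,207). The one farthest to the robot's right (lowest y, -285) is at (432,207). The crate is at (307,210) and its empty cells are top-left, top-right and bottom-middle. The runway is at (150,175), with its gate at the left (+y) end. Next I'll fit the poses.

```bash
cat > fit.py <<'E'
from h import *
from scipy.optimize import least_squares
def rect(P):
    (c,s,a)=cv2.minAreaRect(P[:,:2].astype(np.float32)); return np.round(c,1),np.round(s,1),round(a,1)
if __name__=='__main__':
    Ws={n:np.load(n+'0.npy') for n in('top','scene')}
    def sel(W,cx,cy,r,z0,z1):
        P=W.reshape(-1,3);return P[(np.hypot(P[:,0]-cx,P[:,1]-cy)<r)&(P[:,2]>z0)&(P[:,2]<z1)]
    for n,W in Ws.items():
        for (x,y) in((485,-285),(262,-213),(290,210)):
            print(n,'cover',rect(sel(W,x,y,115,64,80)),np.median(sel(W,x,y,115,64,80)[:,2]).round(1),'bar',rect(sel(W,x,y,70,92,112)))
        Q=sel(W,490,-28,118,42,58); print(n,'crate',rect(Q))
        for (x,y) in((512,-30),(455,-74),(467,26)):
            q=sel(W,x,y,22,70,103); print(' std',q.mean(0).round(1),len(q))
        B=sel(W,490,-28,220,-8,8);print(' bench z',np.median(B[:,2]))
        q=sel(W,543,300,130,80,125);print(' arb',len(q))
    P=np.vstack([sel(W,575,310,130,82,122) for W in Ws.values()])
    _,lab,cen=cv2.kmeans(P.astype(np.float32),3,None,(3,50,.1),10,0);print(cen.round())
    for k in range(3):
        q=P[lab.ravel()==k];
        for W in (list(Ws.values())+[None]):
            qq=q if W is None else q[[bool((np.abs(W-p).sum(-1)<1e-6).any()) for p in q]]
            if len(qq)<15: print(len(qq));continue
            def f(p):
                a=np.array([p[2],p[3],1]);a/=np.linalg.norm(a);o=np.array([p[0],p[1],90])
                return np.linalg.norm(np.cross(qq-o,a),axis=1)-7
            r=least_squares(f,[*qq.mean(0)[:2],.5,.1],loss='soft_l1')
            a=np.array([*r.x[2:],1]);print(k,len(qq),r.x.round(3),np.degrees(np.arctan(np.hypot(*r.x[2:]))).round(1),np.degrees(np.arctan2(r.x[3],r.x[2])).round(1),r.cost.round(1), qq[:,2].max())
    im=cv2.imread('pics/top0.png');cv2.imwrite('pics/cropc.png',cv2.resize(im[150:390,330:520],None,fx=2.5,fy=2.5))
E
python3 fit.py
```

```text
top cover (array([ 491.7, -297.9]), array([122.9, 177.6]), 23.7) 72.1 bar (array([ 491.2, -296.9]), array([16. , 79.6]), 23.7)
top cover (array([ 259.1, -218.7]), array([176.1, 123.1]), 56.2) 71.9 bar (array([ 259.1, -218.6]), array([80.3, 16.2]), 56.2)
top cover (array([289.8, 213.3]), array([123.3, 175.5]), 50.1) 71.7 bar (array([290.2, 212.7]), array([16.3, 79.3]), 50.2)
top crate (array([491.1, -27.9]), array([176.1, 124.7]), 79.7)
 std [514.  -31.4  92.4] 47
 std [456.5 -75.8  93.6] 48
 std [469.3  26.4  94.5] 44
 bench z 1.086513101101041
 arb 402
scene cover (array([ 493.4, -299.5]), array([129.6, 174.8]), 23.6) 71.2 bar (array([ 492.5, -300.2]), array([20.4, 79.1]), 24.0)
scene cover (array([ 260.1, -221.7]), array([179.6, 127.1]), 56.3) 70.8 bar (array([ 262.4, -220.3]), array([82.7, 18.4]), 55.3)
scene cover (array([290.3, 210.9]), array([124.5, 180.7]), 50.4) 70.4 bar (array([291.6, 210.4]), array([17.3, 83.4]), 48.9)
scene crate (array([492.2, -30.2]), array([175.8, 127.2]), 79.9)
 std [520.2 -34.7  88.9] 53
 std [462.1 -79.7  88.5] 52
 std [475.7  23.2  88. ] 55
 bench z
[... 193 characters left out ...]
3.18230e+02 8.39000e-01 8.60000e-02] 40.2 5.8 48.2 117.65269970884724
0 179 [5.89649e+02 3.19137e+02 6.31000e-01 2.14000e-01] 33.7 18.7 129.9 117.65269970884724
1 133 [5.78957e+02 3.73287e+02 6.67000e-01 1.95000e-01] 34.8 16.3 76.4 116.24164700717924
1 59 [5.79818e+02 3.71498e+02 4.84000e-01 2.23000e-01] 28.1 24.7 44.7 117.64496034138516
1 192 [5.79070e+02 3.72742e+02 6.61000e-01 2.01000e-01] 34.6 16.9 134.2 117.64496034138516
2 123 [6.02132e+02 2.55496e+02 6.65000e-01 1.26000e-01] 34.1 10.7 60.7 116.68380402886972
2 55 [6.02916e+02 2.53378e+02 7.14000e-01 2.16000e-01] 36.7 16.8 34.9 119.38145583712242
2 178 [6.02375e+02 2.54683e+02 6.72000e-01 1.59000e-01] 34.6 13.3 111.8 119.38145583712242
```

View pics/cropc.png

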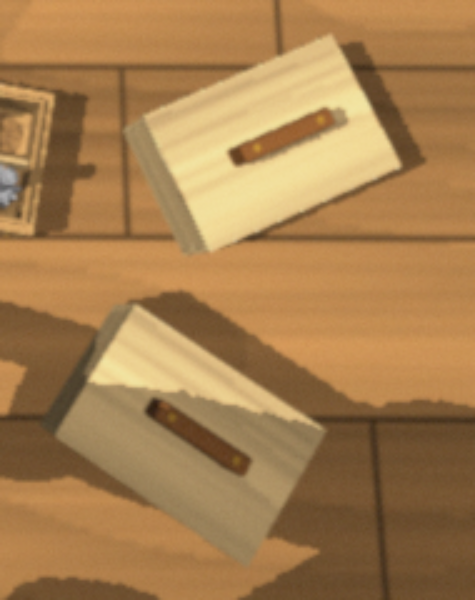

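The crop confirms it: the upper cover, at (432,207) in the top image, lies farther right than the shaded one. That makes it the target. Next I'll refit the pinion axes with the lean fixed and work out the moves.

```bash
cat >> h.py <<'E'
YAW=np.radians(11.2)
def leanR(yaw=YAW,t=np.radians(30)):
    c,s=np.cos(yaw),np.sin(yaw); a=np.array([np.sin(t)*c,np.sin(t)*s,np.cos(t)]); b=np.array([np.cos(t)*c,np.cos(t)*s,-np.sin(t)])
    return np.stack([np.cross(b,-a),b,-a],1),a
def go(pos,Rm):
    T=pose(); d=T[:3,:3].T@(np.array(pos)-T[:3,3])/10; r=R.from_matrix(T[:3,:3].T@Rm).as_rotvec(degrees=True)
    print('shift cm',d.round(2),'turn',r.round(1),'n>=',np.ceil(max(np.linalg.norm(d)/4.17,np.linalg.norm(r)/7.16)), 'at',T[:3,3].round(1))
E
cat > fit2.py <<'E'
from h import *
from scipy.optimize import least_squares
def axes(Ws):
    Rm,a=leanR();out=[]
    for c in ((602.3,254.7),(589.6,319.3),(579,372.8)):
        o=np.array([*c,90.]);res=[]
        for W in Ws:
            P=W.reshape(-1,3);s=(P-o)@a;r=np.linalg.norm(np.cross(P-o,a),axis=1)
            q=P[(s>-25)&(s<18)&(r<13)]
            f=lambda p:np.linalg.norm(np.cross(q-[p[0],p[1],90],a),axis=1)-7
            x=least_squares(f,c,loss='soft_l1').x;res.append(x)
        print(np.round(res,1).tolist(),len(q));out.append(res[0])
    return out
if __name__=='__main__':
    A=axes([np.load('top0.npy'),np.load('scene0.npy')])
    v=A[2]-A[0];print('yaw',np.degrees(np.arctan2(-v[0],v[1])))
    Rm,a=leanR();
    b=[A[0][0],A[0][1],90]-a*58/a[2]; go(b+a*145,Rm)
E
python3 fit2.py
```

```text
[[602.2, 255.4], [602.9, 253.5]] 39
[[589.6, 320.1], [590.0, 318.0]] 40
[[578.8, 373.5], [579.1, 371.9]] 56
yaw 11.201733110135482
shift cm [-49.45  -9.02   7.36] turn [27.5 14.8 55.3] n>= 13.0 at [216.3 532.6 231.1]
```

```bash
cat > t.py <<'E'
import sys
from h import *
# t.py lean k s   |  t.py cell k tcpz | t.py free x y z yawdeg
A=np.array([[602.4,254.9],[589.7,319.6],[578.9,373.1]])
C=np.array([[525.9,18.7],[507.5,-83.7],[465.5,-23.3]])
m=sys.argv[1];v=[float(x) for x in sys.argv[2:]]
if m=='lean':
    Rm,a=leanR();b=np.array([*A[int(v[0])],90])-a*58/a[2];go(b+a*v[1],Rm)
else:
    if m=='cell': v=[*C[int(v[0])],v[1],-10.2]
    go(v[:3],leanR(np.radians(v[3]),0)[0])
E
python3 t.py lean 2 150
```

```text
shift cm [-43.07   1.14   6.92] turn [27.5 14.8 55.3] n>= 11.0 at [216.3 532.6 231.1]
```

```bash
python3 -m handwheel '0.3 -3.8 0.1 0.6 2.6 1.4 5.2;0.4 -7.6 0.2 1.2 5.2 2.8 10.4;0.4 -11.4 0.3 1.8 7.8 4.2 15.6;0.4 -15.2 0.4 2.4 10.4 5.6 20.8;0.4 -19 0.5 3 13 7 26'; python3 t.py lean 2 150
```

```text
time_s: 0.77
ee_pos: [395.7, 465.4, 201.3]
orientation: [0.407, 0.904, -0.099, -0.082]
contact_force: [0.1, 1.2, -0.1]
width: 51.2
shift cm [-21.27  11.63  -0.35] turn [14.4  7.8 29.1] n>= 6.0 at [395.7 465.4 201.3]
```

```bash
python3 -m handwheel '0.4 -4 2.2 -0.1 2.9 1.6 5.8;0.4 -8 4.4 -0.1 5.8 3.2 11.6;0.4 -12 6.6 -0.2 8.7 4.7 17;0.4 -15.5 8.5 -0.3 11.6 6.3 23;0.4 -19 10.3 -0.3 14.4 7.8 29'; python3 -m handwheel '0.4 0 0 0 0 0 0;0.4 0 0 0 0 0 0'; python3 t.py lean 2 150
```

```text
time_s: 1.18
ee_pos: [588.6, 393.0, 167.4]
orientation: [0.613, 0.747, -0.2, -0.164]
contact_force: [0.3, 2.1, 0.3]
width: 51.1
time_s: 1.35
ee_pos: [589.4, 391.3, 162.7]
orientation: [0.612, 0.746, -0.202, -0.165]
contact_force: [-0.2, 0.6, -0.2]
width: 51.4
shift cm [-1.59  2.43 -1.32] turn [-0.2  0.1  0.1] n>= 1.0 at [589.4 391.3 162.7]
```

```bash
python3 -m handwheel '0.4 -1.6 2.4 -1.3 0 0 0;0.4 -1.6 2.4 -1.3 0 0 0;0.4 -1.6 2.4 -1.3 0 0 0'; python3 t.py lean 2 150; python3 - <<'E'
from h import *
from fit2 import axes
im,d,W=cloud('wrist');cv2.imwrite('pics/w1.png',im)
T=pose(); Rm,a=leanR()
# tool coordinates of arbor-top points along axis, near tool axis
P=(W.reshape(-1,3)-T[:3,3])@T[:3,:3]
q=P[(abs(P[:,0])<70)&(abs(P[:,1])<25)&(P[:,2]>50)&(P[:,2]<100)]
h,e=np.histogram(q[:,0],bins=28,range=(-70,70));print(h.tolist())
m=q[abs(q[:,0])<15];print(len(m),m.mean(0).round(1),m.min(0).round(1))
try: axes([W])
except Exception as ex: print(ex)
E
```

```text
time_s: 1.6
ee_pos: [616.7, 383.8, 167.6]
orientation: [0.611, 0.749, -0.199, -0.164]
contact_force: [-0.3, 0.5, 0.1]
width: 51.2
shift cm [-0.32  0.48  0.37] turn [0.1 0.1 0.4] n>= 1.0 at [616.7 383.8 167.6]
[3, 123, 386, 286, 0, 0, 0, 0, 0, 0, 0, 14, 158, 328, 174, 0, 0, 0, 0, 0, 0, 0, 0, 0, 0, 0, 0, 0]
674 [-2.8  3.3 71.9] [-12.4  -3.4  58.8]
[[600.5, 251.7]] 598
[[587.6, 316.6]] 568
[[576.9, 370.3]] 366
```

View pics/w1.png

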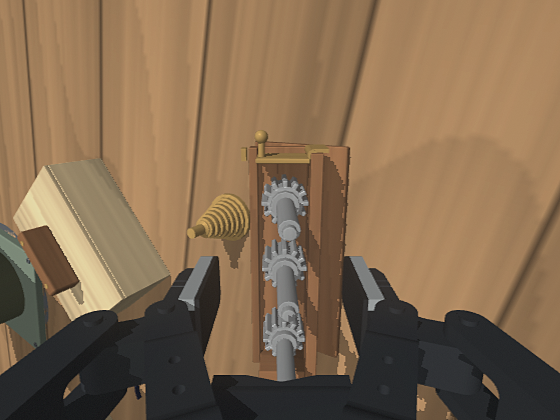

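The wrist view shows the pinion nearest the gate between the jaws, with its tip at about (288,232). Wrist and top-camera fits agree to about 3 mm. I'll go down along its axis.

```bash
python3 -m handwheel '0.45 -0.3 0.43 2 0 0 0.3;0.45 -0.3 0.43 5 0 0 0.3;0.45 -0.3 0.43 8 0 0 0.3;0.45 -0.3 0.43 9.8 0 0 0.3;0.45 -0.3 0.43 9.8 0 0 0.3'; python3 -m handwheel '0.45 0 0 0 0 0 0;0.45 0 0 0 0 0 0';python3 t.py lean 2 54
```

```text
time_s: 2.07
ee_pos: [568.4, 371.8, 78.5]
orientation: [0.611, 0.747, -0.203, -0.165]
contact_force: [0.3, 0.2, -0.8]
width: 47.0
time_s: 2.23
ee_pos: [573.6, 373.0, 82.4]
orientation: [0.613, 0.748, -0.198, -0.163]
contact_force: [0.8, 0.5, 0.6]
width: 46.8
shift cm [-0.09  0.07  0.38] turn [0.3 0.1 0.1] n>= 1.0 at [573.6 373.   82.4]
```

```bash
python3 -m handwheel '0.45 0 0 0.3 0 0 0;0.7 0 0 0.3 0 0 0;1 0 0 0.3 0 0 0;1 0 0 0.3 0 0 0;1 0 0 0.3 0 0 0'; python3 -m handwheel '1 0 0 0 0 0 0;1 0 0 0 0 0 0;1 0 0 0 0 0 0;1 0 0 0 0 0 0'
```

```text
time_s: 2.65
ee_pos: [571.2, 371.4, 78.3]
orientation: [0.613, 0.747, -0.2, -0.164]
contact_force: [-1.8, 0.5, 4.2]
width: 12.0
time_s: 2.98
ee_pos: [571.3, 371.4, 78.2]
orientation: [0.613, 0.747, -0.2, -0.164]
contact_force: [-2.4, -1.1, 5.3]
width: 12.7
```

```bash
python3 -m handwheel '1 0 0 -1 0 0 0;1 0 0 -3 0 0 0;1 0 0 -6 0 0 0;1 0 0 -9.5 0 0 0;1 0 0 -12.5 0 0 0'; python3 -m handwheel '1 0 0 0 0 0 0;1 0 0 0 0 0 0';python3 t.py cell 0 180;
```

```text
time_s: 3.4
ee_pos: [634.1, 383.8, 186.0]
orientation: [0.613, 0.747, -0.199, -0.163]
contact_force: [1.0, 0.5, -1.0]
width: 12.4
time_s: 3.57
ee_pos: [634.3, 384.0, 185.3]
orientation: [0.613, 0.747, -0.198, -0.162]
contact_force: [-0.3, -1.0, -2.4]
width: 12.4
shift cm [-33.72 -15.16   9.25] turn [-29.3   5.6  20.9] n>= 10.0 at [634.3 384.  185.3]
```

```bash
python3 -m handwheel '1 -3.4 -1.5 0.9 -3 0.6 2.1;1 -6.8 -3 1.8 -6 1.2 4.2;1 -10.2 -4.5 2.7 -9 1.8 6.3;1 -13.6 -6 3.6 -12 2.4 8.4;1 -17 -7.5 4.5 -15 3 10.5'; python3 t.py cell 0 180;
```

```text
time_s: 3.98
ee_pos: [577.4, 197.7, 181.5]
orientation: [0.7, 0.703, -0.1, -0.082]
contact_force: [0.6, -0.6, -2.3]
width: 12.7
shift cm [-17.85  -4.96   1.91] turn [-14.7   2.7  10.4] n>= 5.0 at [577.4 197.7 181.5]
```

```bash
python3 -m handwheel '1 -3.8 -1.2 0.4 -3.7 0.7 2.6;1 -7.6 -2.4 0.8 -7.4 1.4 5.2;1 -11.4 -3.6 1.2 -11 2 7.8;1 -15 -4.6 1.6 -14.7 2.7 10.4;1 -17.3 -5 1.9 -14.7 2.7 10.4'; python3 -m handwheel '1 0 0 0 0 0 0;1 0 0 0 0 0 0;1 0 0 0 0 0 0'; python3 t.py cell 0 62; python3 - <<'E'
from h import *
from fit import rect
im,d,W=cloud('wrist');cv2.imwrite('pics/w2.png',im)
P=W.reshape(-1,3)
q=P[(P[:,2]>48)&(P[:,2]<56)&(np.hypot(P[:,0]-491,P[:,1]+28)<110)];print(len(q),rect(q))
E
```

```text
time_s: 4.4
ee_pos: [520.9, 23.6, 180.2]
orientation: [0.768, 0.641, -0.002, -0.001]
contact_force: [-0.8, -0.6, -3.5]
width: 12.1
time_s: 4.65
ee_pos: [527.3, 26.8, 181.1]
orientation: [0.767, 0.642, 0.0, -0.001]
contact_force: [-0.1, -0.1, -3.1]
width: 12.8
shift cm [-8.400e-01  1.000e-02  1.191e+01] turn [-0.  -0.1  0. ] n>= 3.0 at [527.3  26.8 181.1]
2263 (array([489.1, -30.5]), array([159.6, 108.2]), 79.8)
```

View pics/w2.png

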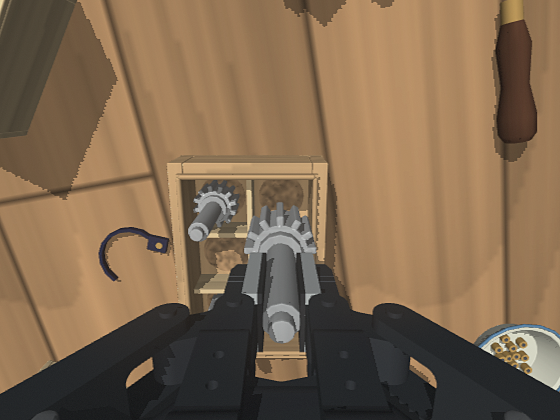

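The held pinion stands upright in the jaws, with its head at (282,232) and the crate below it. The wrist lip fit gives a crate centre of (489.1,-30.5). I'll measure the held pinion in the same camera so the calibration error cancels.

```bash
python3 - <<'E'
from h import *
from scipy.optimize import least_squares
im,d,W=cloud('wrist');T=pose();P=(W.reshape(-1,3)-T[:3,3])@T[:3,:3]
P=P[(np.hypot(P[:,0],P[:,1])<30)&(P[:,2]>-45)&(P[:,2]<70)]
h,e=np.histogram(P[:,2],bins=23,range=(-45,70));print(list(zip(e.astype(int),h)))
for lo,hi,r in((-25,-5,7),(2,12,7),(26,50,18)):
    q=P[(P[:,2]>lo)&(P[:,2]<hi)&(np.hypot(P[:,0],P[:,1])<r+6)&(abs(P[:,1])<(6.5 if r==7 else 20))]
    f=lambda p:np.hypot(q[:,0]-p[0],q[:,1]-p[1])-r
    s=least_squares(f,[0,0],loss='soft_l1');print(lo,len(q),s.x.round(1),s.cost.round(1), q[:,2].max())
E
```

```text
[(np.int64(-45), np.int64(1335)), (np.int64(-40), np.int64(1424)), (np.int64(-35), np.int64(880)), (np.int64(-30), np.int64(778)), (np.int64(-25), np.int64(662)), (np.int64(-20), np.int64(645)), (np.int64(-15), np.int64(537)), (np.int64(-10), np.int64(470)), (np.int64(-5), np.int64(174)), (np.int64(0), np.int64(137)), (np.int64(5), np.int64(130)), (np.int64(10), np.int64(116)), (np.int64(15), np.int64(294)), (np.int64(20), np.int64(396)), (np.int64(25), np.int64(1065)), (np.int64(30), np.int64(274)), (np.int64(35), np.int64(221)), (np.int64(40), np.int64(157)), (np.int64(45), np.int64(137)), (np.int64(50), np.int64(89)), (np.int64(55), np.int64(0)), (np.int64(60), np.int64(0)), (np.int64(65), np.int64(0))]
-25 827 [-2.6 -1.1] 767.0 -5.022648953279367
2 216 [-2.9 -1.9] 5.0 11.99262980919484
26 1505 [-6.3 -2.3] 2009.1 49.948599412670255
```

The head-to-crate offset agrees with the top camera: the wrist calibration is biased about (-2,-2.6) mm. I'll use the top-camera cells.

```bash
python3 -m handwheel '1 -0.84 0 2 0 0 0;1 -0.84 0 5 0 0 0;1 -0.84 0 8 0 0 0;1 -0.84 0 9.8 0 0 0;1 -0.84 0 10.4 0 0 0'; python3 -m handwheel '1 0 0 0 0 0 0;1 0 0 0 0 0 0;1 0 0 0 0 0 0'; python3 t.py cell 0 60
```

```text
time_s: 5.17
ee_pos: [525.0, 19.3, 74.8]
orientation: [0.766, 0.642, -0.002, -0.002]
contact_force: [-0.3, 0.3, -2.5]
width: 12.7
time_s: 5.42
ee_pos: [528.6, 18.6, 79.8]
orientation: [0.767, 0.642, 0.002, 0.001]
contact_force: [-0.1, 0.2, -3.3]
width: 12.3
shift cm [-0.05 -0.28  1.98] turn [ 0.3 -0.1  0.1] n>= 1.0 at [528.6  18.6  79.8]
```

```bash
python3 -m handwheel '1 0 -0.1 0.6 0 0 0;1 0 -0.1 1.1 0 0 0;1 0 -0.1 1.3 0 0 0;1 0 -0.1 1.3 0 0 0;1 0 -0.1 1.3 0 0 0';python3 t.py cell 0 60; python3 -m handwheel '1 0 0 0.2 0 0 0;1 0 0 0.3 0 0 0;1 0 0 0.3 0 0 0';python3 t.py cell 0 60
```

```text
time_s: 5.83
ee_pos: [526.2, 18.4, 65.5]
orientation: [0.767, 0.642, 0.001, 0.0]
contact_force: [-0.2, 0.3, -2.6]
width: 12.4
shift cm [ 0.03 -0.04  0.55] turn [ 0.1 -0.1  0. ] n>= 1.0 at [526.2  18.4  65.5]
time_s: 6.08
ee_pos: [526.1, 18.4, 62.3]
orientation: [0.767, 0.642, 0.001, 0.0]
contact_force: [-0.1, -0.4, -3.3]
width: 12.4
shift cm [ 0.03 -0.03  0.23] turn [ 0.1 -0.1  0. ] n>= 1.0 at [526.1  18.4  62.3]
```

```bash
for i in 1 2; do :; done; python3 -m handwheel '1 0 0 0.1 0 0 0;1 0 0 0.1 0 0 0;1 0 0 0.1 0 0 0'; python3 -m handwheel '1 0 0 0.1 0 0 0;1 0 0 0.1 0 0 0;1 0 0 0.1 0 0 0'
```

```text
time_s: 6.33
ee_pos: [526.2, 18.4, 61.5]
orientation: [0.767, 0.642, 0.001, 0.0]
contact_force: [0.1, 0.5, -2.4]
width: 12.0
time_s: 6.58
ee_pos: [526.2, 18.4, 60.5]
orientation: [0.767, 0.642, 0.001, 0.0]
contact_force: [-0.0, 0.1, -3.2]
width: 12.3
```

```bash
python3 -m handwheel '1 0 0 0.1 0 0 0;1 0 0 0.1 0 0 0;1 0 0 0.1 0 0 0'; python3 -m handwheel '1 0 0 0.1 0 0 0;1 0 0 0.1 0 0 0;1 0 0 0.1 0 0 0'
```

```text
time_s: 6.83
ee_pos: [526.4, 18.5, 60.2]
orientation: [0.767, 0.642, 0.001, 0.0]
contact_force: [-1.7, 1.1, 5.0]
width: 12.5
time_s: 7.08
ee_pos: [526.4, 18.5, 60.1]
orientation: [0.767, 0.642, 0.002, 0.001]
contact_force: [-3.5, 0.1, 11.8]
width: 12.2
```

Touchdown at TCP z of about 60. Release.

```bash
python3 -m handwheel '1 0 0 -0.1 0 0 0;0.8 0 0 -0.1 0 0 0;0.65 0 0 -0.1 0 0 0;0.6 0 0 -0.1 0 0 0;0.6 0 0 -0.1 0 0 0'; python3 -m handwheel '0.6 0 0 0 0 0 0;0.6 0 0 -1 0 0 0;0.6 0 0 -3 0 0 0;0.6 0 0 -6 0 0 0;0.6 0 0 -9.5 0 0 0';python3 t.py lean 1 150
```

```text
time_s: 7.5
ee_pos: [526.4, 18.4, 59.3]
orientation: [0.767, 0.642, 0.001, 0.0]
contact_force: [0.5, -0.1, -0.4]
width: 34.1
time_s: 7.92
ee_pos: [524.8, 18.3, 154.8]
orientation: [0.767, 0.642, -0.0, -0.001]
contact_force: [-0.0, 0.6, -0.2]
width: 34.2
shift cm [32.32  4.92 -0.7 ] turn [ 29.6  -5.6 -20.9] n>= 8.0 at [524.8  18.3 154.8]
```

```bash
python3 -m handwheel '0.5 3.8 0.5 -0.2 3 -0.6 -2.1;0.5 7.6 1 -0.4 7 -1.3 -5;0.5 11.4 1.6 -0.6 11 -2 -8;0.5 15.2 2.2 -0.8 14 -2.7 -10;0.5 19 2.8 -0.8 17 -3.4 -12'; python3 t.py lean 1 150
```

```text
time_s: 8.33
ee_pos: [588.0, 202.1, 164.5]
orientation: [0.687, 0.711, -0.116, -0.094]
contact_force: [0.4, -0.9, 0.7]
width: 42.7
shift cm [12.39  4.5  -1.46] turn [12.7 -2.2 -8.8] n>= 4.0 at [588.  202.1 164.5]
```

```bash
python3 -m handwheel '0.45 3.3 1.2 -0.4 3.6 -0.6 -2.5;0.45 6.6 2.4 -0.8 7.2 -1.2 -5;0.45 10 3.6 -1.2 10.6 -1.8 -7.5;0.45 12.4 4.5 -1.4 12.7 -2.2 -8.8;0.45 12.4 4.5 -1.4 12.7 -2.2 -8.8';python3 -m handwheel '0.45 0 0 0 0 0 0;0.45 0 0 0 0 0 0'; python3 t.py lean 1 54; python3 - <<'E'
from h import *
im,d,W=cloud('wrist');T=pose();P=(W.reshape(-1,3)-T[:3,3])@T[:3,:3]
m=P[(abs(P[:,0])<20)&(abs(P[:,1])<20)&(P[:,2]>62)&(P[:,2]<100)];print(len(m),m.mean(0).round(1),np.percentile(m,[2,98],axis=0).round(1))
E
```

```text
time_s: 8.75
ee_pos: [630.2, 331.4, 154.7]
orientation: [0.612, 0.747, -0.201, -0.165]
contact_force: [-0.5, 0.8, -1.4]
width: 47.2
time_s: 8.92
ee_pos: [629.4, 325.5, 159.9]
orientation: [0.614, 0.746, -0.2, -0.164]
contact_force: [0.0, -1.0, 0.4]
width: 46.7
shift cm [0.19 0.02 9.36] turn [ 0.  -0.  -0.1] n>= 3.0 at [629.4 325.5 159.9]
348 [ 5.5 -1.8 78.9] [[ 1.8 -8.1 62.2]
 [ 7.2  5.  99. ]]
```

```bash
python3 -m handwheel '0.45 0.2 0 2 0 0 0;0.45 0.2 0 5 0 0 0;0.45 0.2 0 8 0 0 0;0.45 0.2 0 9.3 0 0 0;0.45 0.2 0 9.3 0 0 0'; python3 -m handwheel '0.45 0 0 0 0 0 0;0.45 0 0 0 0 0 0;0.45 0 0 0 0 0 0';python3 t.py lean 1 54
```

```text
time_s: 9.38
ee_pos: [580.9, 316.7, 78.7]
orientation: [0.614, 0.745, -0.202, -0.165]
contact_force: [-0.1, 0.6, 0.2]
width: 46.9
time_s: 9.63
ee_pos: [585.0, 319.0, 81.3]
orientation: [0.615, 0.746, -0.198, -0.163]
contact_force: [-0.3, 0.3, -0.1]
width: 47.2
shift cm [-0.04 -0.03  0.31] turn [ 0.3 -0.1 -0.1] n>= 1.0 at [585.  319.   81.3]
```

```bash
python3 -m handwheel '0.45 0 0 0.3 0 0 0;0.7 0 0 0.3 0 0 0;1 0 0 0.3 0 0 0;1 0 0 0.3 0 0 0;1 0 0 0.3 0 0 0'; python3 -m handwheel '1 0 0 0 0 0 0;1 0 0 0 0 0 0;1 0 0 0 0 0 0';python3 t.py lean 1 54;  python3 -m handwheel '1 0 0 -1 0 0 0;1 0 0 -3 0 0 0;1 0 0 -6 0 0 0;1 0 0 -9.5 0 0 0;1 0 0 -12.5 0 0 0'; python3 t.py cell 1 180
```

```text
time_s: 10.05
ee_pos: [581.2, 318.6, 77.1]
orientation: [0.614, 0.746, -0.201, -0.165]
contact_force: [-1.6, -0.7, 2.9]
width: 12.3
time_s: 10.3
ee_pos: [581.3, 318.7, 77.0]
orientation: [0.614, 0.746, -0.201, -0.165]
contact_force: [-3.7, -1.4, 4.4]
width: 12.5
shift cm [-0.07  0.08 -0.25] turn [-0.1 -0.  -0.1] n>= 1.0 at [581.3 318.7  77. ]
time_s: 10.72
ee_pos: [645.2, 331.1, 185.1]
orientation: [0.615, 0.746, -0.198, -0.163]
contact_force: [1.2, 1.7, -2.7]
width: 12.3
shift cm [-38.07 -18.38  11.1 ] turn [-29.4   5.5  20.8] n>= 11.0 at [645.2 331.1 185.1]
```

```bash
python3 -m handwheel '1 -3.4 -1.6 0.9 -2.7 0.5 1.9;1 -6.8 -3.2 1.8 -5.4 1 3.8;1 -10.2 -4.8 2.7 -8.1 1.5 5.7;1 -13.6 -6.4 3.6 -10.8 2 7.6;1 -17 -8 4.5 -13.5 2.5 9.5';  python3 t.py cell 1 180
```

```text
time_s: 11.13
ee_pos: [586.6, 144.6, 184.6]
orientation: [0.693, 0.707, -0.108, -0.088]
contact_force: [1.6, -0.8, -1.6]
width: 12.4
shift cm [-22.63  -7.82   3.33] turn [-15.8   3.1  11.2] n>= 6.0 at [586.6 144.6 184.6]
```

```bash
python3 -m handwheel '1 -3.8 -1.3 0.6 -3 0.6 2.1;1 -7.6 -2.6 1.2 -6 1.2 4.2;1 -11.4 -3.9 1.8 -9 1.8 6.3;1 -15.2 -5.2 2.4 -12.5 2.5 8.9;1 -18.5 -6.4 2.8 -15.8 3.1 11.2';  python3 t.py cell 1 180; python3 -m handwheel '1 0 0 0 0 0 0;1 0 0 0 0 0 0'; python3 t.py cell 1 75
```

```text
time_s: 11.55
ee_pos: [520.8, -43.0, 181.1]
orientation: [0.767, 0.641, -0.0, 0.0]
contact_force: [1.1, -0.5, -2.1]
width: 12.3
shift cm [-4.24 -0.58  0.11] turn [-0.  0. -0.] n>= 2.0 at [520.8 -43.  181.1]
time_s: 11.72
ee_pos: [520.6, -42.3, 181.7]
orientation: [0.768, 0.641, -0.001, -0.001]
contact_force: [-0.8, -0.2, -3.1]
width: 12.2
shift cm [-4.31 -0.51 10.67] turn [-0.2 -0.  -0.1] n>= 3.0 at [520.6 -42.3 181.7]
```

```bash
python3 -m handwheel '1 -2.2 -0.25 0 0 0 0;1 -4.3 -0.5 0 0 0 0;1 -4.3 -0.5 1 0 0 0;1 -4.3 -0.5 3 0 0 0;1 -4.3 -0.5 5 0 0 0'; python3 -m handwheel '1 0 0 2 0 0 0;1 0 0 4 0 0 0;1 0 0 5 0 0 0;1 0 0 5.3 0 0 0;1 0 0 5.3 0 0 0'; python3 -m handwheel '1 0 0 0 0 0 0;1 0 0 0 0 0 0;1 0 0 0 0 0 0'; python3 t.py cell 1 62
```

```text
time_s: 12.13
ee_pos: [510.6, -81.3, 131.1]
orientation: [0.766, 0.642, -0.0, -0.001]
contact_force: [0.4, -0.3, -3.6]
width: 12.2
time_s: 12.55
ee_pos: [508.7, -81.2, 77.8]
orientation: [0.766, 0.642, -0.002, -0.002]
contact_force: [-0.4, -0.0, -1.9]
width: 12.7
time_s: 12.8
ee_pos: [509.1, -81.9, 79.7]
orientation: [0.767, 0.642, -0.001, -0.001]
contact_force: [0.4, 0.7, -2.6]
width: 12.2
shift cm [-0.21 -0.12  1.77] turn [-0.2 -0.   0.1] n>= 1.0 at [509.1 -81.9  79.7]
```

```bash
python3 -m handwheel '1 -0.2 -0.1 0.6 0 0 0;1 -0.2 -0.1 1.2 0 0 0;1 -0.2 -0.1 1.6 0 0 0;1 -0.2 -0.1 1.7 0 0 0;1 -0.2 -0.1 1.7 0 0 0'; python3 -m handwheel '1 0 0 0.1 0 0 0;1 0 0 0.1 0 0 0;1 0 0 0.1 0 0 0';python3 -m handwheel '1 0 0 0.1 0 0 0;1 0 0 0.1 0 0 0;1 0 0 0.1 0 0 0'; 
```

```text
time_s: 13.22
ee_pos: [506.4, -83.6, 61.0]
orientation: [0.767, 0.642, -0.002, -0.003]
contact_force: [-0.2, -0.6, -2.7]
width: 12.4
time_s: 13.47
ee_pos: [506.9, -83.6, 60.7]
orientation: [0.767, 0.642, -0.002, -0.002]
contact_force: [0.5, -0.4, -2.2]
width: 12.5
time_s: 13.72
ee_pos: [506.8, -83.6, 59.6]
orientation: [0.767, 0.642, -0.002, -0.002]
contact_force: [0.0, 1.2, -2.2]
width: 12.5
```

```bash
python3 -m handwheel '1 0 0 0.1 0 0 0;1 0 0 0.1 0 0 0;1 0 0 0.1 0 0 0';python3 -m handwheel '1 0 0 0.1 0 0 0;1 0 0 0.1 0 0 0;1 0 0 0.1 0 0 0'; 
```

```text
time_s: 13.97
ee_pos: [506.9, -83.6, 58.9]
orientation: [0.767, 0.642, -0.001, -0.002]
contact_force: [-0.7, 0.1, 0.6]
width: 12.5
time_s: 14.22
ee_pos: [507.0, -83.7, 58.8]
orientation: [0.767, 0.642, -0.001, -0.002]
contact_force: [-2.7, 1.0, 7.4]
width: 12.4
```

```bash
python3 -m handwheel '1 0 0 -0.1 0 0 0;0.8 0 0 -0.1 0 0 0;0.65 0 0 -0.1 0 0 0;0.6 0 0 -0.1 0 0 0;0.6 0 0 -0.1 0 0 0'; python3 -m handwheel '0.6 0 0 0 0 0 0;0.6 0 0 -1 0 0 0;0.6 0 0 -3 0 0 0;0.6 0 0 -6 0 0 0;0.6 0 0 -9.5 0 0 0';python3 t.py lean 0 155
```

```text
time_s: 14.63
ee_pos: [506.9, -83.6, 58.5]
orientation: [0.767, 0.642, -0.002, -0.002]
contact_force: [1.0, -0.5, 0.1]
width: 34.3
time_s: 15.05
ee_pos: [506.1, -83.5, 154.0]
orientation: [0.767, 0.642, -0.003, -0.003]
contact_force: [1.5, -0.5, -0.7]
width: 33.8
shift cm [36.6   7.63 -1.29] turn [ 29.1  -5.7 -20.8] n>= 9.0 at [506.1 -83.5 154. ]
```

```bash
python3 -m handwheel '0.5 3.8 0.7 -0.2 3 -0.6 -2.1;0.5 7.6 1.5 -0.4 6 -1.2 -4.2;0.5 11.4 2.3 -0.6 9 -1.8 -6.3;0.5 15.2 3.1 -0.8 12 -2.4 -8.4;0.5 19 3.9 -0.9 15 -3 -10.5'; python3 t.py lean 0 150
```

```text
time_s: 15.47
ee_pos: [579.7, 98.2, 164.0]
orientation: [0.697, 0.704, -0.105, -0.085]
contact_force: [1.4, -1.4, -0.2]
width: 42.3
shift cm [16.39  6.26 -1.98] turn [ 14.3  -2.6 -10.2] n>= 5.0 at [579.7  98.2 164. ]
```

```bash
python3 -m handwheel '0.45 3.6 1.3 -0.4 3.4 -0.6 -2.4;0.45 7.2 2.6 -0.8 6.8 -1.2 -4.8;0.45 10.8 3.9 -1.2 10.2 -1.8 -7.2;0.45 14 5.2 -1.6 13.6 -2.4 -9.6;0.45 16.2 6.2 -1.9 14.3 -2.6 -10.2';python3 -m handwheel '0.45 0 0 0 0 0 0;0.45 0 0 0 0 0 0;0.45 0 0 0 0 0 0'; python3 t.py lean 0 54; python3 - <<'E'
from h import *
im,d,W=cloud('wrist');T=pose();P=(W.reshape(-1,3)-T[:3,3])@T[:3,:3]
m=P[(abs(P[:,0])<20)&(abs(P[:,1])<20)&(P[:,2]>62)&(P[:,2]<100)];print(len(m),m.mean(0).round(1),np.percentile(m,[2,98],axis=0).round(1))
E
```

```text
time_s: 15.88
ee_pos: [642.6, 262.8, 158.1]
orientation: [0.612, 0.747, -0.2, -0.165]
contact_force: [0.0, -0.2, 0.2]
width: 47.1
time_s: 16.13
ee_pos: [641.7, 258.6, 160.3]
orientation: [0.614, 0.746, -0.2, -0.164]
contact_force: [-0.2, -0.0, 0.5]
width: 47.2
shift cm [0.4  0.1  9.35] turn [ 0.  -0.1 -0.1] n>= 3.0 at [641.7 258.6 160.3]
342 [ 7.2 -1.4 79.2] [[ 2.2 -7.5 62.5]
 [ 9.   5.5 99.1]]
```

```bash
python3 -m handwheel '0.45 0.4 0.1 2 0 0 0;0.45 0.4 0.1 5 0 0 0;0.45 0.4 0.1 8 0 0 0;0.45 0.4 0.1 9.2 0 0 0;0.45 0.4 0.1 9.2 0 0 0'; python3 -m handwheel '0.45 0 0 0 0 0 0;0.45 0 0 0 0 0 0;0.45 0 0 0 0 0 0';python3 t.py lean 0 54
```

```text
time_s: 16.6
ee_pos: [594.1, 252.2, 78.8]
orientation: [0.614, 0.745, -0.202, -0.166]
contact_force: [-0.2, -0.7, 0.7]
width: 46.8
time_s: 16.85
ee_pos: [598.3, 254.4, 81.5]
orientation: [0.615, 0.746, -0.198, -0.164]
contact_force: [0.9, 0.2, -0.1]
width: 47.1
shift cm [-0.03 -0.07  0.36] turn [ 0.3 -0.1 -0.1] n>= 1.0 at [598.3 254.4  81.5]
```

```bash
python3 -m handwheel '0.45 0 0 0.2 0 0 0;0.7 0 0 0.2 0 0 0;1 0 0 0.2 0 0 0;1 0 0 0.2 0 0 0;1 0 0 0.2 0 0 0'; python3 -m handwheel '1 0 0 0 0 0 0;1 0 0 0 0 0 0;1 0 0 0 0 0 0';python3 t.py lean 0 54;  python3 -m handwheel '1 0 0 -1 0 0 0;1 0 0 -3 0 0 0;1 0 0 -6 0 0 0;1 0 0 -9.5 0 0 0;1 0 0 -12.5 0 0 0'; python3 t.py cell 2 180
```

```text
time_s: 17.27
ee_pos: [595.1, 254.2, 78.5]
orientation: [0.614, 0.746, -0.2, -0.165]
contact_force: [-2.5, -1.6, 3.6]
width: 12.2
time_s: 17.52
ee_pos: [595.2, 254.2, 78.5]
orientation: [0.614, 0.746, -0.2, -0.165]
contact_force: [-4.1, -1.4, 5.5]
width: 12.3
shift cm [-0.08  0.05 -0.06] turn [-0.1 -0.1 -0.1] n>= 1.0 at [595.2 254.2  78.5]
time_s: 17.93
ee_pos: [659.0, 266.6, 186.5]
orientation: [0.614, 0.746, -0.198, -0.163]
contact_force: [0.8, -0.5, -1.6]
width: 12.5
shift cm [-24.75 -21.    12.74] turn [-29.4   5.5  20.8] n>= 9.0 at [659.  266.6 186.5]
```

```bash
python3 -m handwheel '1 -2.5 -2.1 1.2 -3 0.6 2.1;1 -5 -4.2 2.4 -6 1.2 4.2;1 -7.5 -6.3 3.6 -9 1.8 6.3;1 -10 -8.4 4.9 -12 2.3 8.4;1 -12.4 -10.5 6.2 -14.7 2.7 10.4';  python3 t.py cell 2 180
```

```text
time_s: 18.35
ee_pos: [561.6, 119.7, 183.9]
orientation: [0.7, 0.702, -0.1, -0.081]
contact_force: [-0.2, 0.6, -1.5]
width: 12.2
shift cm [-14.23  -9.18   3.21] turn [-14.6   2.8  10.3] n>= 5.0 at [561.6 119.7 183.9]
```

```bash
python3 -m handwheel '1 -3 -1.9 0.7 -3 0.6 2.1;1 -6 -3.8 1.4 -6 1.2 4.2;1 -9 -5.7 2.1 -9 1.8 6.3;1 -12 -7.6 2.7 -12 2.3 8.4;1 -14 -9.2 3.2 -14.6 2.8 10.3';  python3 -m handwheel '1 0 0 0 0 0 0;1 0 0 0 0 0 0;1 0 0 0 0 0 0';python3 t.py cell 2 180
```

```text
time_s: 18.77
ee_pos: [464.2, -21.9, 181.2]
orientation: [0.767, 0.641, -0.001, 0.0]
contact_force: [0.1, -1.4, -1.8]
width: 12.5
time_s: 19.02
ee_pos: [466.6, -19.7, 181.8]
orientation: [0.767, 0.642, -0.001, -0.001]
contact_force: [0.7, 0.3, -2.1]
width: 12.2
shift cm [-0.37 -0.04  0.18] turn [-0.1  0.   0.1] n>= 1.0 at [466.6 -19.7 181.8]
```

```bash
python3 -m handwheel '1 -0.4 0 1 0 0 0;1 -0.4 0 4 0 0 0;1 -0.4 0 7 0 0 0;1 -0.4 0 9.5 0 0 0;1 -0.4 0 10.2 0 0 0'; python3 -m handwheel '1 0 0 0 0 0 0;1 0 0 0 0 0 0;1 0 0 0 0 0 0;1 0 0 0 0 0 0'; python3 t.py cell 2 62
```

```text
time_s: 19.43
ee_pos: [463.1, -22.7, 75.9]
orientation: [0.766, 0.643, -0.004, -0.004]
contact_force: [-0.3, 0.1, -2.4]
width: 12.4
time_s: 19.77
ee_pos: [465.6, -23.6, 81.0]
orientation: [0.767, 0.642, -0.001, -0.0]
contact_force: [-0.6, 0.0, -2.7]
width: 12.1
shift cm [ 0.03 -0.01  1.9 ] turn [-0.1  0.1  0.1] n>= 1.0 at [465.6 -23.6  81. ]
```

```bash
python3 -m handwheel '1 0 0 0.6 0 0 0;1 0 0 1.2 0 0 0;1 0 0 1.6 0 0 0;1 0 0 1.8 0 0 0;1 0 0 1.8 0 0 0'; python3 -m handwheel '1 0 0 0.1 0 0 0;1 0 0 0.1 0 0 0;1 0 0 0.1 0 0 0';python3 -m handwheel '1 0 0 0.1 0 0 0;1 0 0 0.1 0 0 0;1 0 0 0.1 0 0 0'; 
```

```text
time_s: 20.18
ee_pos: [463.5, -23.7, 61.0]
orientation: [0.767, 0.642, -0.003, -0.002]
contact_force: [0.1, 0.1, -2.1]
width: 12.4
time_s: 20.43
ee_pos: [464.0, -23.7, 60.7]
orientation: [0.767, 0.642, -0.002, -0.002]
contact_force: [-0.4, 0.7, -2.4]
width: 12.3
time_s: 20.68
ee_pos: [464.1, -23.7, 60.6]
orientation: [0.767, 0.642, -0.002, -0.001]
contact_force: [-2.8, 1.2, 6.1]
width: 12.6
```

```bash
python3 -m handwheel '1 0 0 -0.1 0 0 0;0.8 0 0 -0.1 0 0 0;0.65 0 0 -0.1 0 0 0;0.6 0 0 -0.1 0 0 0;0.6 0 0 -0.1 0 0 0'; python3 -m handwheel '0.6 0 0 0 0 0 0;0.6 0 0 -1 0 0 0;0.6 0 0 -4 0 0 0;0.6 0 0 -8 0 0 0;0.6 0 0 -12 0 0 0';python3 t.py free 491.5 -297.5 210 23.7
```

```text
time_s: 21.1
ee_pos: [464.1, -23.7, 60.6]
orientation: [0.767, 0.642, -0.002, -0.001]
contact_force: [0.5, 0.1, -0.3]
width: 33.8
time_s: 21.52
ee_pos: [463.7, -23.6, 181.3]
orientation: [0.767, 0.642, -0.003, -0.003]
contact_force: [1.1, -0.4, 0.1]
width: 34.1
shift cm [-26.49   7.52  -2.89] turn [ -0.5  -0.  -33.8] n>= 7.0 at [463.7 -23.6 181.3]
```

```bash
python3 -m handwheel '0.4 -4 1.1 -0.6 0 0 -6.8;0.4 -8 2.2 -1.2 0 0 -13.6;0.4 -12 3.3 -1.8 0 0 -20.4;0.4 -16 4.4 -2.4 0 0 -27;0.4 -20 5.6 -2.9 0 0 -33.8';python3 t.py free 491.5 -297.5 210 23.7
```

```text
time_s: 21.93
ee_pos: [482.5, -211.3, 207.4]
orientation: [0.556, 0.831, -0.002, -0.002]
contact_force: [1.3, 0.4, 0.4]
width: 51.0
shift cm [-8.31 -2.46 -0.26] turn [-0.3 -0.1 -1.3] n>= 3.0 at [ 482.5 -211.3  207.4]
```

```bash
python3 -m handwheel '0.4 -3 -0.9 0 0 0 -1;0.4 -6 -1.8 0 0 0 -1;0.4 -8 -2.4 -0.2 0 0 -1;0.4 -8 -2.4 -0.2 0 0 -1;0.4 -8 -2.4 -0.2 0 0 -1';python3 -m handwheel '0.4 0 0 0 0 0 0;0.4 0 0 0 0 0 0;0.4 0 0 0 0 0 0'; python3 - <<'E'
from h import *
from fit import rect
im,d,W=cloud('wrist');cv2.imwrite('pics/w3.png',im);P=W.reshape(-1,3)
s=lambda z0,z1,r:P[(P[:,2]>z0)&(P[:,2]<z1)&(np.hypot(P[:,0]-490,P[:,1]+299)<r)]
print('cover',rect(s(66,78,112)),'bar',rect(s(98,107,60)))
im,d,W=cloud('top');cv2.imwrite('pics/t3.png',np.hstack([cv2.resize(im[150:270,230:380],None,fx=2.6,fy=2.6),cv2.resize(cv2.imread('pics/w3.png'),None,fy=312/420,fx=312/420)]))
E
python3 t.py free 491.5 -297.5 75 23.7
```

```text
time_s: 22.35
ee_pos: [490.3, -293.7, 208.4]
orientation: [0.552, 0.834, -0.001, -0.003]
contact_force: [-0.2, 0.5, -1.1]
width: 51.1
time_s: 22.6
ee_pos: [490.5, -291.8, 209.0]
orientation: [0.551, 0.835, -0.002, -0.002]
contact_force: [0.3, -0.6, 0.3]
width: 51.3
cover (array([ 490.1, -301.2]), array([123.6, 175.4]), 24.0) bar (array([ 489.5, -300.5]), array([15.7, 79.1]), 23.5)
shift cm [-0.56 -0.07 13.41] turn [-0.3 -0.1 -0.6] n>= 4.0 at [ 490.6 -292.   209.1]
```

View pics/t3.png

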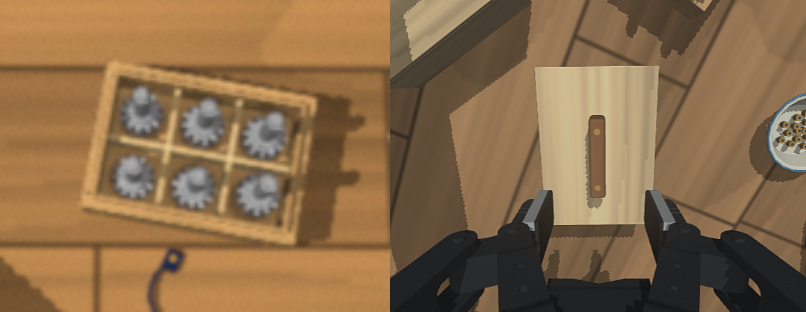

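All six cells are filled upright (left crop). The right crop shows the cover's bar centred ahead of the jaws. Now to grip the bar.

```bash
python3 -m handwheel '0.4 -0.6 -0.07 3 0 0 -0.5;0.4 -0.6 -0.07 7 0 0 -0.5;0.4 -0.6 -0.07 10 0 0 -0.5;0.4 -0.6 -0.07 12 0 0 -0.5;0.4 -0.6 -0.07 12.3 0 0 -0.5';python3 -m handwheel '0.4 0 0 0 0 0 0;0.4 0 0 0 0 0 0;0.4 0 0 0 0 0 0';python3 t.py free 491.2 -297.9 75 23.7
```

```text
time_s: 23.12
ee_pos: [489.2, -296.8, 82.0]
orientation: [0.547, 0.837, -0.002, -0.006]
contact_force: [0.3, -0.1, -0.6]
width: 51.3
time_s: 23.37
ee_pos: [492.9, -299.4, 87.9]
orientation: [0.548, 0.837, -0.002, -0.0]
contact_force: [0.6, 0.1, 0.3]
width: 51.3
shift cm [ 0.21 -0.09  1.29] turn [-0.2  0.1 -0.1] n>= 1.0 at [ 492.9 -299.4   87.9]
```

```bash
python3 -m handwheel '0.4 0.1 -0.1 0.6 0 0 0;0.4 0.1 -0.1 1.1 0 0 0;0.4 0.1 -0.1 1.1 0 0 0;0.6 0.1 -0.1 1.1 0 0 0;0.7 0.1 -0.1 1.1 0 0 0';python3 -m handwheel '0.85 0 0 0 0 0 0;1 0 0 0 0 0 0;1 0 0 0 0 0 0;1 0 0 0 0 0 0;1 0 0 0 0 0 0';python3 t.py free 491.2 -297.9 75 23.7
```

```text
time_s: 23.78
ee_pos: [490.3, -298.4, 75.0]
orientation: [0.548, 0.837, -0.002, -0.002]
contact_force: [0.4, -0.0, -0.4]
width: 28.0
time_s: 24.2
ee_pos: [490.5, -298.4, 75.3]
orientation: [0.548, 0.837, -0.002, -0.002]
contact_force: [-0.6, -0.1, 2.2]
width: 15.0
shift cm [0.02 0.08 0.02] turn [-0.3 -0.1 -0.1] n>= 1.0 at [ 490.5 -298.4   75.3]
```

Gripped; wrist and top cameras agree on a placing target of about (491.0,-28.1). Lifting.

```bash
python3 -m handwheel '1 0 0 -0.5 0 0 0;1 0 0 -2 0 0 0;1 0 0 -5 0 0 0;1 0 0 -9 0 0 0;1 0 0 -12.5 0 0 0';python3 -m handwheel '1 0 0 -0.5 0 0 0;1 0 0 -0.5 0 0 0';python3 t.py free 491 -28.1 202 -10.25
```

```text
time_s: 24.62
ee_pos: [490.1, -297.9, 200.7]
orientation: [0.548, 0.837, -0.002, -0.003]
contact_force: [1.4, -0.3, -4.0]
width: 14.8
time_s: 24.78
ee_pos: [491.8, -298.9, 207.3]
orientation: [0.548, 0.837, -0.002, 0.0]
contact_force: [-1.6, -0.6, -4.1]
width: 14.8
shift cm [24.85 10.76  0.45] turn [-0.1  0.2 33.8] n>= 7.0 at [ 491.8 -298.9  207.3]
```

```bash
python3 -m handwheel '1 2.2 0.9 0 0 0 3;1 5.4 2.2 0 0 0 8;1 8.6 3.6 0 0 0 14;1 12 5.1 0 0 0 20;1 15.4 6.6 0 0 0 26';python3 t.py free 491 -28.1 205 -10.25
```

```text
time_s: 25.2
ee_pos: [487.7, -128.9, 202.0]
orientation: [0.724, 0.69, -0.004, -0.004]
contact_force: [1.6, -0.5, -2.4]
width: 15.2
shift cm [10.09 -0.17 -0.29] turn [-0.6 -0.   7.5] n>= 3.0 at [ 487.7 -128.9  202. ]
```

```bash
python3 -m handwheel '1 3 0 -0.2 0 0 3;1 6 0 -0.3 0 0 6;1 8.2 -0.1 -0.3 -0.3 0 7.5;1 9.4 -0.1 -0.3 -0.3 0 7.5;1 9.7 -0.1 -0.3 -0.3 0 7.5';python3 -m handwheel '1 0 0 0 0 0 0;1 0 0 0 0 0 0;1 0 0 0 0 0 0;1 0 0 0 0 0 0';python3 t.py free 491 -28.1 140 -10.25
```

```text
time_s: 25.62
ee_pos: [491.6, -32.1, 205.9]
orientation: [0.765, 0.645, -0.002, -0.001]
contact_force: [-0.2, -1.0, -2.2]
width: 15.0
time_s: 25.95
ee_pos: [492.9, -34.9, 207.6]
orientation: [0.766, 0.643, -0.001, 0.0]
contact_force: [0.1, -0.2, -2.7]
width: 14.8
shift cm [ 0.65 -0.31  6.76] turn [-0.   0.1  0.2] n>= 2.0 at [492.9 -34.9 207.6]
```

```bash
python3 -m handwheel '1 0.3 -0.15 0 0 0 0.2;1 0.65 -0.3 0.5 0 0 0.2;1 0.65 -0.3 1.5 0 0 0.2;1 0.65 -0.3 2 0 0 0.2;1 0.65 -0.3 2 0 0 0.2';python3 -m handwheel '1 0 0 0 0 0 0;1 0 0 0 0 0 0;1 0 0 0 0 0 0;1 0 0 0 0 0 0';python3 t.py free 491 -28.1 140 -10.25
```

```text
time_s: 26.37
ee_pos: [489.8, -26.7, 185.9]
orientation: [0.767, 0.642, -0.002, -0.001]
contact_force: [-0.2, 0.4, -2.7]
width: 14.7
time_s: 26.7
ee_pos: [491.3, -26.9, 188.1]
orientation: [0.767, 0.642, -0.0, 0.001]
contact_force: [0.7, -0.1, -3.7]
width: 14.8
shift cm [-0.12 -0.02  4.81] turn [0.  0.1 0.1] n>= 2.0 at [491.3 -26.9 188.1]
```

```bash
python3 -m handwheel '1 -0.1 0 1 0 0 0;1 -0.1 0 2 0 0 0;1 -0.1 0 3 0 0 0;1 -0.1 0 4 0 0 0;1 -0.1 0 4.6 0 0 0';python3 -m handwheel '1 0 0 0 0 0 0;1 0 0 0 0 0 0;1 0 0 0 0 0 0;1 0 0 0 0 0 0';python3 t.py free 491 -28.1 130 -10.25
```

```text
time_s: 27.12
ee_pos: [489.9, -27.8, 139.8]
orientation: [0.767, 0.642, -0.001, -0.001]
contact_force: [0.6, 0.4, -3.3]
width: 15.2
time_s: 27.45
ee_pos: [491.4, -27.9, 142.3]
orientation: [0.767, 0.642, 0.0, 0.001]
contact_force: [1.0, 0.1, -2.9]
width: 15.1
shift cm [-0.02 -0.04  1.23] turn [0.1 0.  0.1] n>= 1.0 at [491.4 -27.9 142.3]
```

```bash
python3 -m handwheel '1 0 -0.04 0.3 0 0 0;1 0 -0.04 0.6 0 0 0;1 0 -0.04 0.9 0 0 0;1 0 -0.04 1.2 0 0 0;1 0 -0.04 1.3 0 0 0';python3 -m handwheel '1 0 0 0 0 0 0;1 0 0 0 0 0 0;1 0 0 0 0 0 0';python3 t.py free 491 -28.1 120.3 -10.25; python3 -m handwheel '1 0 0 0.1 0 0 0;1 0 0 0.2 0 0 0;1 0 0 0.2 0 0 0'; python3 -m handwheel '1 0 0 0.1 0 0 0;1 0 0 0.2 0 0 0;1 0 0 0.2 0 0 0'
```

```text
time_s: 27.87
ee_pos: [490.2, -27.8, 128.2]
orientation: [0.767, 0.642, -0.001, -0.0]
contact_force: [0.1, 0.6, -2.6]
width: 14.8
time_s: 28.12
ee_pos: [490.7, -27.8, 128.9]
orientation: [0.767, 0.642, -0.0, 0.0]
contact_force: [-0.1, 1.2, -3.2]
width: 15.2
shift cm [-0.02  0.04  0.86] turn [0.  0.1 0.1] n>= 1.0 at [490.7 -27.8 128.9]
time_s: 28.37
ee_pos: [490.4, -27.8, 126.7]
orientation: [0.767, 0.642, -0.0, 0.0]
contact_force: [-0.1, 0.7, -2.7]
width: 15.0
time_s: 28.62
ee_pos: [490.4, -27.8, 124.6]
orientation: [0.767, 0.642, -0.001, 0.0]
contact_force: [-0.4, -0.2, -2.9]
width: 15.2
```

The cover is past the lip without contact. On down to the shoulder.

```bash
python3 -m handwheel '1 0 0 0.1 0 0 0;1 0 0 0.2 0 0 0;1 0 0 0.2 0 0 0'; python3 -m handwheel '1 0 0 0.1 0 0 0;1 0 0 0.1 0 0 0;1 0 0 0.1 0 0 0'; python3 -m handwheel '1 0 0 0.1 0 0 0;1 0 0 0.1 0 0 0;1 0 0 0.1 0 0 0'
```

```text
time_s: 28.87
ee_pos: [490.4, -27.8, 122.6]
orientation: [0.767, 0.642, -0.001, 0.0]
contact_force: [-0.2, 1.4, -3.2]
width: 15.2
time_s: 29.12
ee_pos: [490.5, -27.8, 121.8]
orientation: [0.767, 0.642, -0.0, 0.0]
contact_force: [-0.0, -0.3, -2.7]
width: 15.0
time_s: 29.37
ee_pos: [490.5, -27.8, 120.8]
orientation: [0.767, 0.642, -0.0, 0.0]
contact_force: [-0.4, -0.6, -3.6]
width: 15.0
```

```bash
python3 -m handwheel '1 0 0 0.08 0 0 0;1 0 0 0.08 0 0 0;1 0 0 0.08 0 0 0'
```

```text
time_s: 29.62
ee_pos: [490.8, -28.0, 120.3]
orientation: [0.767, 0.642, -0.0, 0.001]
contact_force: [0.1, -0.9, -0.5]
width: 14.8
```

```bash
python3 -m handwheel '1 0 0 0.1 0 0 0;1 0 0 0.1 0 0 0;1 0 0 0.1 0 0 0'; python3 -m handwheel '0.9 0 0 -0.03 0 0 0;0.75 0 0 -0.03 0 0 0;0.6 0 0 -0.03 0 0 0;0.45 0 0 -0.03 0 0 0;0.4 0 0 -0.03 0 0 0'; python3 -m handwheel '0.4 0 0 0 0 0 0;0.4 0 0 -1 0 0 0;0.4 0 0 -4 0 0 0;0.4 0 0 -8 0 0 0;0.4 0 0 -11 0 0 0'; python3 -m handwheel '0.4 -2 -2 -2 0 0 0;0.4 -5 -4 -2 0 0 0;0.4 -8 -5 -2 0 0 0;0.4 -12 -5 -2 0 0 0;0.4 -15 -5 -2 0 0 0'; python3 -m handwheel '0.4 0 0 0 0 0 0;0.4 0 0 0 0 0 0;0.4 0 0 0 0 0 0'; python3 - <<'E'
from h import *
from fit import rect
ims=[]
for n in('top','scene'):
    im,d,W=cloud(n);P=W.reshape(-1,3)
    s=lambda z0,z1,r:P[(P[:,2]>z0)&(P[:,2]<z1)&(np.hypot(P[:,0]-491,P[:,1]+28)<r)]
    t=s(108,125,112);A=np.c_[t[:,:2],np.ones(len(t))];k=np.linalg.lstsq(A,t[:,2],rcond=None)[0]
    print(n,rect(t),'z',np.median(t[:,2]).round(1),'tilt deg',np.degrees(k[:2]).round(2),'bar',rect(s(138,153,60)))
    ims.append(cv2.resize(im,(400,300)) if n=='top' else cv2.resize(im[160:280,180:340],(400,300)))
cv2.imwrite('pics/end.png',np.hstack(ims))
E
```

```text
time_s: 29.87
ee_pos: [490.8, -28.0, 120.2]
orientation: [0.767, 0.642, -0.0, 0.001]
contact_force: [-1.2, -1.0, 6.7]
width: 14.9
time_s: 30.28
ee_pos: [490.5, -27.8, 119.2]
orientation: [0.767, 0.642, -0.0, 0.0]
contact_force: [0.1, -0.3, -0.7]
width: 51.1
time_s: 30.7
ee_pos: [490.9, -27.8, 232.3]
orientation: [0.767, 0.642, 0.0, 0.001]
contact_force: [2.3, 0.6, -0.2]
width: 51.2
time_s: 31.12
ee_pos: [413.9, -168.3, 250.8]
orientation: [0.767, 0.642, -0.0, 0.001]
contact_force: [1.7, 0.3, -0.3]
width: 51.3
time_s: 31.37
ee_pos: [415.0, -166.3, 249.8]
orientation: [0.767, 0.642, -0.0, 0.0]
contact_force: [-0.2, 0.3, -0.2]
width: 51.1
top (array([490.8, -27.7]), array([175. , 123.4]), 79.8) z 117.0 tilt deg [ 0.08 -0.04] bar (array([490.5, -27.4]), array([79.5, 16.4]), 80.3)
scene (array([491.6, -30.1]), array([175.4, 128.9]), 79.9) z 115.8 tilt deg [-0.14 -0.04] bar (array([492.7, -30.4]), array([77.7, 18.8]), 79.8)
```

View pics/end.png

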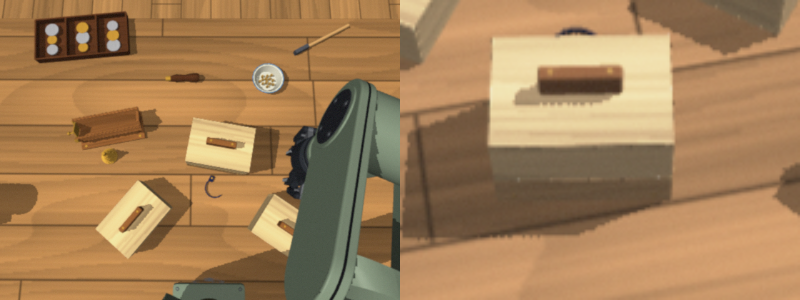

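The cover's top is level at z of about 116–117 (116 expected) and centred over the crate. The bystanders are in place and the arm is clear.

```bash
python3 -c "
from rig import env
print(env.sign_off())"
```

```text
the job is handed in; nothing more can be done
None
```

The job is done and handed in at about 31.5 s of the 72 s allowed. The three leaning pinions now stand upright in the empty cells, and the cover farthest to the robot's right is on the crate.

- **Pinions:** each one was lowered until the wrist force showed contact, at most about 12 N, before I released it. A top view before covering showed all six cells filled and every pinion upright.
- **Cover:** it passed the lip without measurable contact and was pressed down with about 7 N. The last check put its top at z = 117.0 mm (top camera) and 115.8 mm (scene camera), against 116 expected, with tilt no more than 0.15°. Its centre was within about 0.5 mm of the crate's in each camera.
- **Bystanders:** the fusee, click spring, dish and tool handle showed no movement by eye in the final picture; I did not measure them.
- **Disagreement:** the wrist and scene cameras differed from the top camera by 2–3 mm, roughly their stated calibration error. I placed the pinions by the top camera, and the wrist and top cameras agreed to about 0.5 mm on where to set the cover.

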